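# Lock the lid on the sample mill

## Robot

A 6-joint arm with a two-finger parallel gripper is mounted at the origin on the work surface. World frame = base frame: x ahead of the robot, y to its left, z up, the work surface at z = 0. Lengths are in m, angles in rad, forces in N, time in s.
With the tool pointing down it reaches from about 0.425 to 1.125 m from the base axis. Payload 14.9 kg.
Tool frame: the origin (TCP) lies midway between the tips of the shut fingers; the grasp point (between the pads) lies 19 mm behind it; z points along the fingers, x is the direction in which the jaws open and shut, and the axes are right-handed (so a half turn about z gives the same grasp; the last joint's range is limited). The gripper opens to 91 mm and grips with 3 to 60 N. Pads are 32 mm wide; open, the fingers measure 118 mm over their backs; the gripper's body (76 mm by 178 mm) begins 60 mm behind the grasp point.
Start: joints at [-1.349, 0.379, 1.734, -0, 1.028, -0.033], TCP at [0.176, -0.677, 0.214] pointing down, gripper open.
Joint ranges: [-2.77, 2.77], [-0.74, 2.19], [0, 2.66], [-1.06, 4.2], [0.31, 2.87], [-3.08, 3.08]. Speed limits (rad/s): [1.89, 1.89, 2.39, 3.14, 3.14, 3.14].

## Interface

Orientations are given as a rotation vector (axis times angle).
In Python, from cell import robot gives the robot as it stands.
- The arm moves only by the tool arm_command, never from a script. Its argument "motion" is a list of rows, each a list of 4 numbers: the shift along the world's x, y, z each as a share of 0.04 m, from -1 to 1, then the turn about the world's z as a share of 45 degrees, from -1 to 1. A call has exactly 5 rows; each row shifts and turns the commanded pose from where the row before left it; what a row does not reach is not made up. A row lasts 1/12 s, in which the tool goes at most 41.7 mm and 7.16 degrees, less where a joint would pass 70% of its speed; a pose out of reach is approached as far as the arm can. A call with a number of a shift or a turn outside -1 to 1 is refused whole. A call with a gripper value outside its range is refused whole. "hand" is the closure, from 0 (fully open) to 1 (shut), set as the call begins (left out, the last holds). The fingers move at their own pace and stop on an object; the grip force is fixed at half the most. Time passes only in rows, so rows that do not move let the fingers close, or fill a call up. It gives the time, the measured TCP pose, the force and the opening at its end, in the units of the state.
- robot.get_obs(): the state, without advancing time (a new reading comes with each control period).
- robot.read_camera(name): name is "side" or "top" or "wrist"; returns a dict with "image" (384x512x3 uint8, red, green, blue), "fx", "fy", "cx", "cy" (pixels), "R" (3x3) and "t" (3): a world point X has camera coordinates R X + t; the wrist camera has in their place "hand_eye" (4x4, takes a point from camera to tool coordinates, whose origin is the TCP and whose axes are the tool frame's). Camera axes: x right, y down, z forward; pixel columns grow to the right and rows downward; lengths in m; the calibration is good to about 2 mm. A picture is of the moment at which its call begins: read the wrist's pose just before it. There is no depth.
- robot.finish_job(): hands the job in, once; it reports no verdict.
The state is a dict: "clock": time; "q": joint angles; "dq": joint speeds; "joint_torque": joint torques, N m; "tool_pos": TCP position; "eef_rot": TCP orientation; "wrist_force": force on the tool from outside, world axes, zero at the start; "ft_torque": the same for the moment, N m; "gripper_width": opening from 0.0 (shut) to 1.0 (fully open).
Only numpy, scipy, OpenCV 4.12 (cv2) and the standard library are available. Lean on these libraries where they do the work, as an engineer would, in place of code of your own. Each camera call takes 0.05 s, during which the arm holds its last target.

## Task

Close the sample mill: set its lid down level into the bayonet collar on the grinding chamber so that its three side lugs drop through the gaps onto the seal, then turn it clockwise (seen from above) by its handle until the ramps have drawn it fully down and you feel it come up tight against its stops, and let go. The collar can sit a little askew on the mill, so feel for the gaps with a light touch, and neither drop, press hard nor force the lid. Leave the glassware, bottle and jar standing where they are.

Things in the scene. Friction and masses are not known exactly. Their poses are not given: they have to be found in the camera images.
- mill: Bench sample mill, fixed: white housing 195 x 140 mm, 90 mm high, blue control panel facing its own -x, topped by an open steel grinding chamber with a steel bayonet collar (115 mm across) round its mouth. Origin: on the chamber's vertical axis at bench level; housing spans x -110 to +86 mm. The collar is clamped on by hand, up to 20 degrees askew either way, which this pose does not show.
- collar_top (a point): Point on the chamber axis level with the collar's flat top, 144.5 mm above the bench. Seen from above: three flat inward lugs (inner radius 43 mm; collar wall inside 50 mm) parted by three gaps 16 degrees wide, 120 degrees apart. Collar square: gap centres at 90, 210, 330 degrees counter-clockwise from the mill's +x; up to 20 degrees off when askew. Lid resting on the lugs: its origin at 143.5 mm.
- mouth (a point): Point on the chamber axis at the top of the black silicone sealing ring (radius 33 to 40 mm), 130 mm above the bench: where the lid's origin comes to rest once its side lugs are through the gaps (3 degrees of play either way, 1.5 mm all round). The ring springs down: it gives from about 4.5 N on, 1 mm for every 5 N; the lid's own weight does not press it down.
- locked (a point): Point on the chamber axis 127 mm above the bench, where the lid's origin comes when locked (within 0.5 mm). Clockwise from a gap, each collar lug's underside falls 4.5 mm over 41 degrees (at its entry 1.5 mm clear above the seated lid's side lug), runs flat for 8 degrees, then a hard stop: about 52 degrees of turn from mid-gap. Ramps take under 0.5 N m; the stop is stiff and plainly felt.
- lid: Loose lid, 0.2 to 0.33 kg, upright on the bench: aluminium disc 83 mm across, 9 mm thick, lower edge tapered to 77 mm, with three round steel side lugs and a black T-handle along its x axis. Origin: centre of the underside, z up. Side lugs at 90, 210 and 330 degrees counter-clockwise from its +x: any of the three 120-degree positions fits the collar, where lid and gaps line up at equal yaw.
- handle (a point): Centre of the lid's handle bar, 36 mm above the lid's underside: a straight bar along the lid's x, 130 mm long, 14 mm thick (in y), 28 mm tall (22 to 50 mm above the underside), on a central web 46 mm long and 14 mm thick. Take it across its thickness, from above.
- lid_lug (a point): Centre of the outer end of one side lug, the one at the lid's +y: round, 8 mm thick, axis 5 mm above the underside, its rounded end reaching 48.5 mm from the lid's axis. The other two are alike, 120 degrees apart.
- cylinder: Glass measuring cylinder, 202 mm tall, 27 mm tube on a 62 mm foot; bystander. Origin at the centre of its underside.
- reagent: Amber reagent bottle, 72 mm across, 150 mm tall; bystander. Origin at the centre of its underside.
- jar: White plastic jar with a blue cap, 84 mm across, 110 mm tall; bystander. Origin at the centre of its underside.
- beaker: Small glass beaker, 66 mm across the rim, 75 mm tall; bystander. Origin at the centre of its underside.
Not all that is in view belongs to the job. Leave any blue or purple look-alike of the lid alone.

How it is judged:
By the outcome, as a careful person would: the job done as asked, in the order asked, and still so for the second after the job is handed in, with the robot touching nothing.
It also fails if it takes over 67 s, if anything falls off the work surface, if the arm or the gripper's body presses on something with over 40 N, if the wrist force passes 120 N, or if a joint passes its speed limit or range.

## Working session

There is one attempt and no reset: what is moved stays moved. The work goes in short steps, Python scripts to look and compute and a tool call to move; the robot and the scene stay as the last step left them, time stands still between calls to the robot, and variables do not carry over. Pictures are saved under pics/ and viewed, and the job is handed in when it is done.

Besides the shell and the picture viewer there is one more tool, called after "Call:" as name(argument=value, ...), one argument or row to a line, values as JSON. arm_command: Moves the arm, as the interface text tells. Shift numbers are shares of 0.04 m and turn numbers shares of 45 degrees, none past 1 either way. Its arguments: {"type":"object","properties":{"motion":{"type":"array"},"hand":{"type":"number"}},"required":["motion"]}

```bash
ls; mkdir -p pics
cat > h.py <<'E'
import numpy as np,cv2
from cell import robot
from scipy.spatial.transform import Rotation as Ro
def cam(n,f):
    o=robot.get_obs(); c=robot.read_camera(n)
    cv2.imwrite('pics/'+f,c['image'][:,:,::-1])
    if n=='wrist':
        T=np.eye(4);T[:3,:3]=Ro.from_rotvec(o['eef_rot']).as_matrix();T[:3,3]=o['tool_pos']
        W=T@np.array(c['hand_eye']); c['R']=W[:3,:3].T; c['t']=-W[:3,:3].T@W[:3,3]
    c['R']=np.array(c['R']);c['t']=np.array(c['t'])
    return c
def ray(c,u,v,z):
    d=c['R'].T@np.array([(u-c['cx'])/c['fx'],(v-c['cy'])/c['fy'],1]); o=-c['R'].T@c['t']
    return o+d*(z-o[2])/d[2]
def proj(c,X):
    p=c['R']@np.asarray(X)+c['t']; return np.array([c['fx']*p[0]/p[2]+c['cx'],c['fy']*p[1]/p[2]+c['cy']])
E
python3 - <<'E'
from h import *
import pickle
for n in ['top','side','wrist']:
    c=cam(n,n+'0.png'); pickle.dump(c,open(n+'0.pkl','wb')); print(n,c['fx'],c['cx'],c['cy'],-c['R'].T@c['t'])
print(robot.get_obs())
E
```

```text
pics
top 396.8054258985483 258.50477747890255 189.9960919338795 [ 0.43044958 -0.00229421  1.05087115]
side 446.7893833403428 257.8570835442698 197.99345468583863 [0.19404452 0.63359411 0.87468868]
wrist 345.43915695517325 258.39985595599427 188.2336406872791 [ 0.25400702 -0.6573893   0.3851722 ]
{'clock': 0.15, 'q': array([-1.34930248e+00,  3.79303153e-01,  1.73463135e+00, -1.41020588e-05,
        1.02850833e+00, -3.33223947e-02]), 'dq': array([-0.00027085, -0.00044104, -0.00489241,  0.00117838,  0.00051965,
        0.00018687]), 'joint_torque': array([ 1.29751763e-03, -7.64109063e+01, -4.34655654e+01,  6.51582051e-02,
        4.09729918e-02, -3.57635713e-05]), 'tool_pos': array([ 0.17635815, -0.6771128 ,  0.21343598]), 'eef_rot': array([-2.48528564e+00,  1.92083619e+00,  1.04076500e-03]), 'wrist_force': array([ 1.28000245, -0.33053182, -0.00953264]), 'ft_torque': array([-0.01297859,  0.01898695, -0.00223459]), 'gripper_width': 0.9990272955739499}
```

View pics/top0.png

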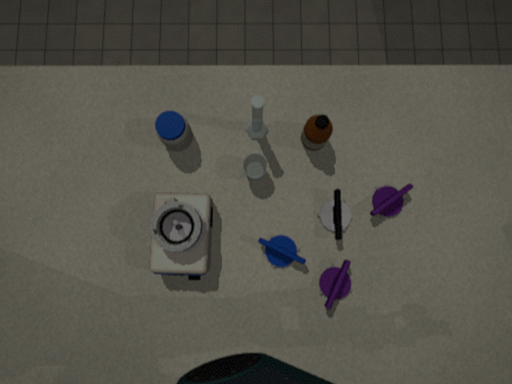

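View pics/side0.png

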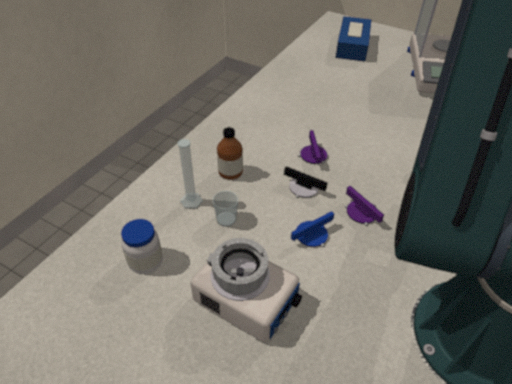

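View pics/wrist0.png

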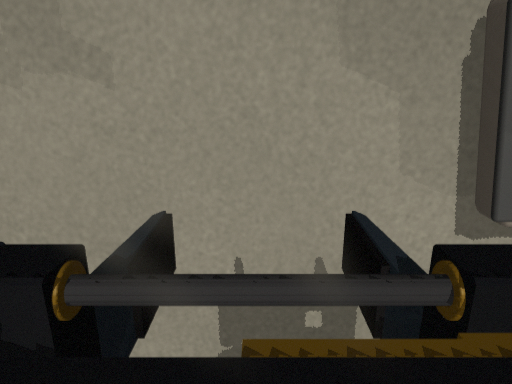

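The top view shows the real lid (white disc, black handle) at about (337,214) px. The mill's collar is at (178,226), with its panel toward the bottom of the image. The look-alikes are at (281,250), (388,201) and (335,283). Next I'll enlarge and measure.

Run:
```python
from h import *
import pickle
c=pickle.load(open('top0.pkl','rb'));s=pickle.load(open('side0.pkl','rb'))
a=cv2.resize(c['image'][180:290,130:235,::-1],None,fx=5,fy=5,interpolation=cv2.INTER_CUBIC)
cv2.imwrite('pics/t_mill.png',a)
a=cv2.resize(s['image'][225:345,180:310,::-1],None,fx=5,fy=5,interpolation=cv2.INTER_CUBIC)
cv2.imwrite('pics/s_mill.png',a)
a=cv2.resize(c['image'][175:255,300:380,::-1],None,fx=6,fy=6,interpolation=cv2.INTER_CUBIC)
cv2.imwrite('pics/t_lid.png',a)
# handle mask
im=c['image'].astype(int); m=(im.max(2)<45).astype(np.uint8); m[:175]=0;m[255:]=0;m[:,:315]=0;m[:,365:]=0
ys,xs=np.nonzero(m);print(len(xs)); r=cv2.minAreaRect(np.c_[xs,ys].astype(np.float32));print(r)
for p in cv2.boxPoints(r): print(ray(c,*p,0.05))
print('ctr',ray(c,*r[0],0.05))
print('mill approx',ray(c,178,226,.1445))
```

```text
339
((336.6758117675781, 214.07017517089844), (50.0783576965332, 7.725057601928711), 87.79740142822266)
[ 0.58512283 -0.2015637   0.05      ]
[ 0.58580954 -0.22138197  0.05      ]
[ 0.45867427 -0.22154062  0.05      ]
[ 0.45804132 -0.20209805  0.05      ]
ctr [ 0.52130358 -0.21164619  0.05      ]
mill approx [0.48727805 0.17075862 0.1445    ]
```

View pics/t_mill.png

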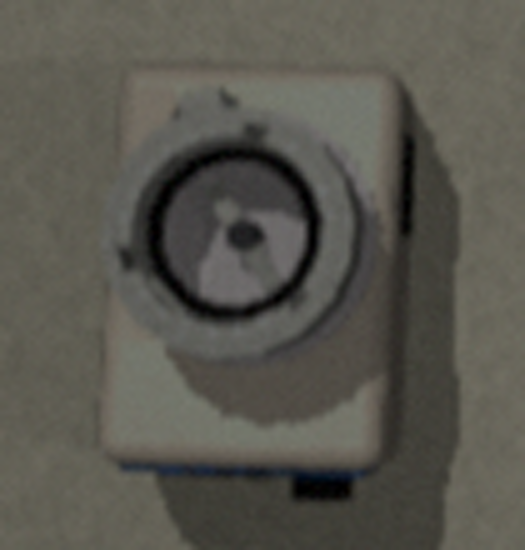

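View pics/s_mill.png

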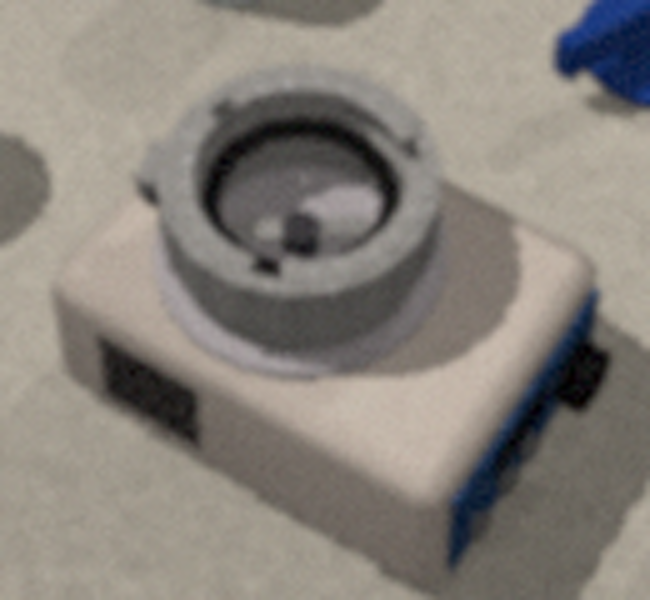

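View pics/t_lid.png

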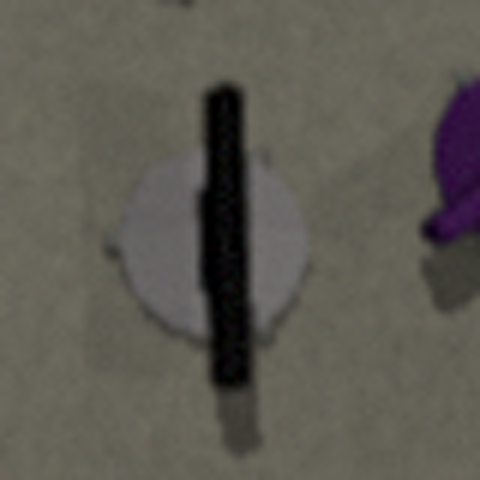

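Call:
arm_command(
  motion=[
    [0.44,0.78,0,-0.1],
    [0.44,0.78,0,-0.1],
    [0.44,0.78,0,-0.08],
    [0.44,0.78,0,0],
    [0.44,0.78,0,0],
  ],
  hand=0,
)

```text
clock: 0.57
tool_pos: [0.2648, -0.5197, 0.2137]
eef_rot: [-2.259, 2.183, 0.001]
wrist_force: [0.4, -1.2, 0.2]
gripper_width: 1.0
```

Call:
arm_command(
  motion=[
    [0.44,0.78,0,0],
    [0.44,0.78,0,0],
    [0.44,0.78,0,0],
    [0.44,0.78,0,0],
    [0.44,0.78,0,0],
  ],
)

```text
clock: 0.98
tool_pos: [0.3528, -0.3638, 0.2139]
eef_rot: [-2.26, 2.183, 0.0]
wrist_force: [0.4, -1.0, -0.1]
gripper_width: 1.001
```

Call:
arm_command(
  motion=[
    [0.44,0.78,0,0],
    [0.44,0.78,0,0],
    [0.44,0.78,0,0],
    [0.44,0.78,0,0],
    [0.44,0.78,0,0],
  ],
)

```text
clock: 1.4
tool_pos: [0.4409, -0.2077, 0.214]
eef_rot: [-2.26, 2.182, -0.0]
wrist_force: [0.3, -1.2, -0.2]
gripper_width: 1.004
```

Run:
```python
from h import *
import pickle
c=cam('wrist','w1.png');pickle.dump(c,open('w1.pkl','wb'));o=robot.get_obs()
print(o['clock'],o['q'],o['tool_pos'],np.array(o['dq']).max(),o['eef_rot'])
```

```text
1.45 [-4.80179560e-01  3.73033741e-02  2.15604769e+00  1.41183207e-03
  9.48103917e-01  1.05356857e+00] [ 0.44286839 -0.20404471  0.21398035] 0.00490083646670672 [-2.26049073e+00  2.18005289e+00  3.01906578e-04]
```

View pics/w1.png

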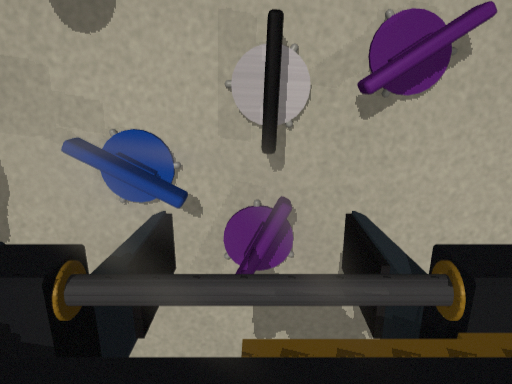

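The wrist view shows the lid disc at (271,84) px, handle from (276,12) to (268,152).

Run:
```python
from h import *
import pickle
c=pickle.load(open('w1.pkl','rb')); im=c['image'].astype(int)
print(c['R'])
m=(im.max(2)<60).astype(np.uint8); m[170:]=0;m[:,:225]=0;m[:,315:]=0
n,l,st,_=cv2.connectedComponentsWithStats(m);k=1+st[1:,4].argmax();print(st[k])
ys,xs=np.nonzero(l==k);r=cv2.minAreaRect(np.c_[xs,ys].astype(np.float32));print(r)
P=[ray(c,*p,0.05) for p in cv2.boxPoints(r)];print(np.array(P)); print('c',ray(c,*r[0],0.05))
# line fit through the top part
v=cv2.fitLine(np.c_[xs,ys].astype(np.float32),cv2.DIST_HUBER,0,.01,.01).ravel()
a=ray(c,v[2]-60*v[0],v[3]-60*v[1],.05);b=ray(c,v[2]+60*v[0],v[3]+60*v[1],.05);print('yaw',np.degrees(np.arctan2(*(a-b)[[1,0]])))
# disc
w=((im.min(2)>150)&(abs(im[:,:,0]-im[:,:,2])<25)).astype(np.uint8);w[150:]=0;w[:,:222]=0;w[:,320:]=0
n,l,st,ce=cv2.connectedComponentsWithStats(w);print(st[1:][st[1:,4]>100])
cs,_=cv2.findContours(((l>0)|(m>0)).astype(np.uint8),cv2.RETR_EXTERNAL,cv2.CHAIN_APPROX_NONE)
ys,xs=np.nonzero(w);h=cv2.convexHull(np.c_[xs,ys].astype(np.float32));(cc,rr)=cv2.minEnclosingCircle(h);print(cc,rr,ray(c,*cc,.009))
s=pickle.load(open('top0.pkl','rb'))
for z in [.05]:
  print(proj(s,ray(c,*r[0],z)))
```

```text
[[ 3.61467717e-02 -9.99346407e-01  4.11705143e-04]
 [-9.58587592e-01 -3.45560460e-02  2.82693666e-01]
 [-2.82494672e-01 -1.06131189e-02 -9.59210155e-01]]
[ 262   10   21  143 2144]
((271.87017822265625, 80.96685028076172), (15.71509075164795, 142.59210205078125), 3.012787342071533)
[[ 0.45950446 -0.2094182   0.05      ]
 [ 0.58624765 -0.21123367  0.05      ]
 [ 0.58609116 -0.22506173  0.05      ]
 [ 0.45924044 -0.22487521  0.05      ]]
c [ 0.52629887 -0.21767261  0.05      ]
yaw 179.5009631408791
[[ 285   47   25   75 1195]]
(272.6622009277344, 83.17355346679688) 41.49892044067383 [ 0.5247805  -0.22012393  0.009     ]
[338.97650267 212.09354667]
```

```bash
cat >> h.py <<'E'
def handle(c,x0,x1,y1):
    im=c['image'].astype(int)
    m=(im.max(2)<60).astype(np.uint8); m[y1:]=0;m[:,:x0]=0;m[:,x1:]=0
    n,l,st,_=cv2.connectedComponentsWithStats(m);k=1+st[1:,4].argmax()
    cs,_=cv2.findContours((l==k).astype(np.uint8),cv2.RETR_EXTERNAL,cv2.CHAIN_APPROX_NONE)
    W=np.array([ray(c,*p,.05)[:2] for p in cs[0][:,0]])*1000
    r=cv2.minAreaRect(W.astype(np.float32)); print('handle mm',r)
E
python3 - <<'E'
from h import *
c=cam('wrist','w2.png');o=robot.get_obs();print(o['clock'],o['tool_pos'],o['wrist_force'])
handle(c,225,315,170)
t=cam('top','t1.png')
E
```

```text
1.5 [ 0.44190274 -0.20610811  0.21393536] [ 0.18328431 -0.95327447  0.02733855]
handle mm ((522.7755737304688, -217.32896423339844), (14.66137409210205, 127.76832580566406), 89.5107421875)
```

View pics/w2.png

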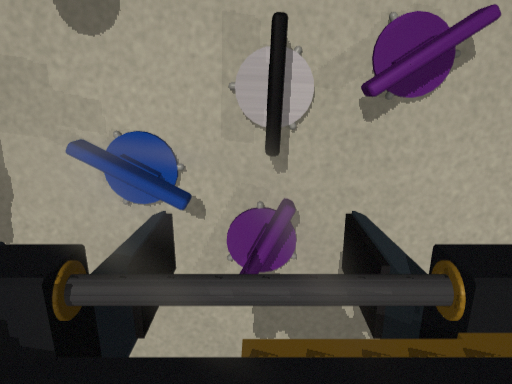

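Call:
arm_command(
  motion=[
    [0.08,0.36,0,0.134],
    [0.08,0.36,0,0.134],
    [0.08,0.36,0,0.134],
    [0.08,0.36,0,0.134],
    [0.08,0.36,0,0.134],
  ],
)

```text
clock: 1.97
tool_pos: [0.4561, -0.1377, 0.2139]
eef_rot: [2.753, -1.514, -0.0]
wrist_force: [0.9, -0.1, 0.0]
gripper_width: 1.001
```

Call:
arm_command(
  motion=[
    [0.08,0.36,0,0.134],
    [0.08,0.36,0,0.134],
    [0.08,0.36,0,0.134],
    [0.08,0.36,0,0.134],
    [0.08,0.36,0,0.134],
  ],
)

```text
clock: 2.38
tool_pos: [0.4723, -0.0657, 0.2139]
eef_rot: [3.052, -0.746, -0.0]
wrist_force: [0.1, -0.7, 0.3]
gripper_width: 0.997
```

Call:
arm_command(
  motion=[
    [0.08,0.36,0,0.134],
    [0.08,0.36,0,0.134],
    [0.08,0.36,0,0.134],
    [0.08,0.36,0,0.134],
    [0.08,0.36,0,0.134],
  ],
)

```text
clock: 2.8
tool_pos: [0.4884, 0.0063, 0.2138]
eef_rot: [3.141, 0.074, -0.0]
wrist_force: [0.1, 0.0, -0.5]
gripper_width: 0.998
```

Call:
arm_command(
  motion=[
    [0,0,0,0],
    [0,0,0,0],
    [0,0,0,0],
    [0,0,0,0],
    [0,0,0,0],
  ],
)

```text
clock: 3.22
tool_pos: [0.4883, 0.0059, 0.2139]
eef_rot: [3.141, 0.064, -0.0]
wrist_force: [-0.5, -0.5, 1.0]
gripper_width: 0.997
```

Run:
```python
from h import *
import pickle
c=cam('wrist','w3.png');pickle.dump(c,open('w3.pkl','wb'));o=robot.get_obs()
print(o['clock'],o['q'],o['tool_pos'],o['eef_rot'])
p=proj(c,[.487,.17,.1445]);print(p)
a=cv2.resize(c['image'][:260,100:420,::-1],None,fx=2.4,fy=2.3,interpolation=cv2.INTER_CUBIC);cv2.imwrite('pics/w3b.png',a)
```

```text
3.2667 [-3.54704452e-02  3.88475277e-02  2.15456868e+00 -8.88415773e-05
  9.48215153e-01 -7.63630869e-02] [0.48833738 0.00596644 0.21391741] [ 3.14086446e+00  6.43094678e-02 -6.70352067e-05]
[267.37688906 -59.90336237]
```

View pics/w3.png

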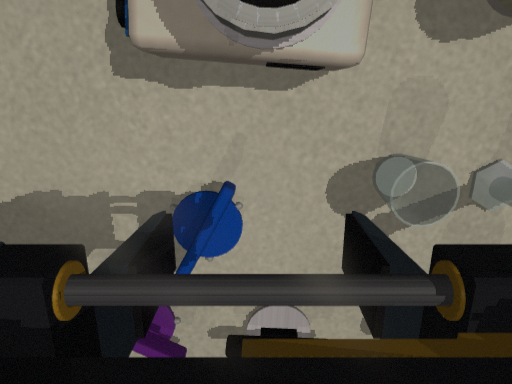

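Call:
arm_command(
  motion=[
    [0,0.5,0.1,0],
    [0,0.5,0.1,0],
    [0,0.5,0.1,0],
    [0,0.5,0.1,0],
    [0,0.5,0.1,0],
  ],
)

```text
clock: 3.68
tool_pos: [0.4884, 0.1072, 0.2342]
eef_rot: [3.141, 0.065, 0.0]
wrist_force: [-0.0, 0.3, -0.2]
gripper_width: 1.0
```

Call:
arm_command(
  motion=[
    [0,0,0,0],
    [0,0,0,0],
    [0,0,0,0],
    [0,0,0,0],
    [0,0,0,0],
  ],
)

```text
clock: 4.1
tool_pos: [0.4884, 0.1059, 0.2338]
eef_rot: [3.141, 0.065, -0.0]
wrist_force: [-0.1, 0.7, 0.5]
gripper_width: 1.002
```

Run:
```python
from h import *
import pickle
c=cam('wrist','w4.png');pickle.dump(c,open('w4.pkl','wb'));o=robot.get_obs()
print(o['clock'],o['q'],o['tool_pos'],o['eef_rot'])
p=proj(c,[.487,.17,.1445]);print(p)
a=cv2.resize(c['image'][:230,130:400,::-1],None,fx=2.6,fy=2.6,interpolation=cv2.INTER_CUBIC);cv2.imwrite('pics/w4b.png',a)
```

```text
4.15 [ 1.66977857e-01  3.12743376e-02  2.12062817e+00 -7.17718905e-05
  9.89992849e-01  1.25255233e-01] [0.48837586 0.10592668 0.23375401] [ 3.14080434e+00  6.55926910e-02 -4.56684208e-04]
[260.1480038  108.42225271]
```

View pics/w4b.png

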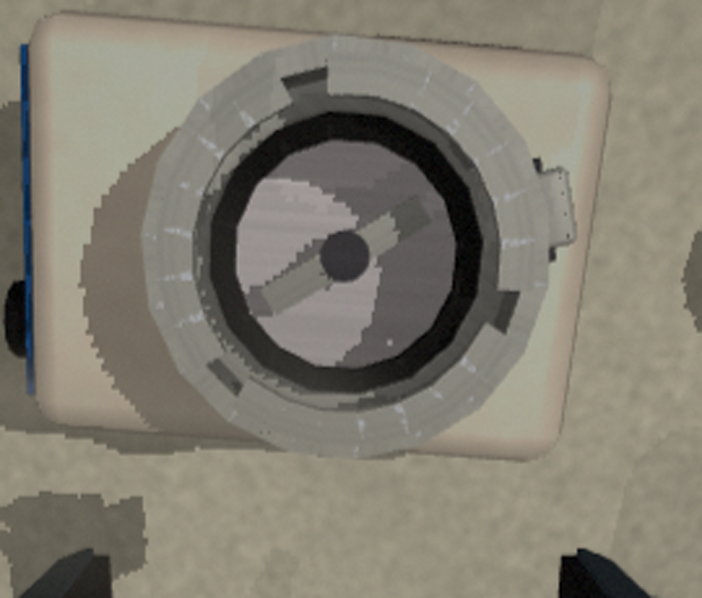

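Gaps are clearly seen in the crop at about (304,82), (507,312) and (226,377). I'll enlarge each one.

Run:
```python
from h import *
import pickle
c=pickle.load(open('w4.pkl','rb'));im=c['image'][:,:,::-1]
out=[]
for (x,y) in [(304,82),(507,312),(226,377)]:
    u,v=int(x/2.6+130),int(y/2.6); print(u-16,v-16)
    out.append(cv2.resize(cv2.convertScaleAbs(im[v-16:v+16,u-12:u+12],alpha=1.3),None,fx=11,fy=11,interpolation=cv2.INTER_CUBIC))
cv2.imwrite('pics/gaps.png',np.hstack(out))
```

```text
230 15
309 104
200 129
```

View pics/gaps.png

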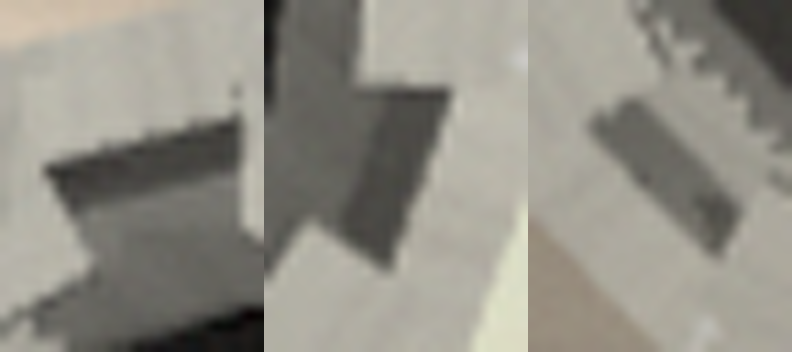

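Run:
```python
from h import *
import pickle
from scipy.optimize import least_squares
c=pickle.load(open('w4.pkl','rb'))
g=[((234,15),(45,167),(240,120)),((313,104),(188,90),(124,270)),((204,129),(62,122),(190,258))]
P=np.array([ray(c,o[0]+p[0]/11-.5+.05,o[1]+p[1]/11-.5+.05,.1445)[:2]*1e3 for o,*q in g for p in q])
f=least_squares(lambda x:np.hypot(*(P-x[:2]).T)-50,[487,170]);print(f.x,f.fun.round(2))
f=least_squares(lambda x:np.hypot(*(P-x[:2]).T)-x[2],[487,170,50]);print(f.x,f.fun.round(2))
a=np.degrees(np.arctan2(*(P-f.x[:2]).T[::-1]))%360;print(a.round(1)); print((a.reshape(3,2).mean(1)),a.reshape(3,2).mean(1)%120)
im=c['image']; g=cv2.cvtColor(im,cv2.COLOR_RGB2GRAY)
# seal ring black
m=(im.max(2)<45).astype(np.uint8);m[165:]=0;m[:35]=0;m[:,:205]=0;m[:,320:]=0
n,l,st,_=cv2.connectedComponentsWithStats(m);k=1+st[1:,4].argmax()
ys,xs=np.nonzero(l==k);W=np.array([ray(c,x,y,.13)[:2]*1e3 for x,y in zip(xs,ys)]);print(st[k],cv2.minEnclosingCircle(W.astype(np.float32)))
for k in ['top0','side0']:
  s=pickle.load(open(k+'.pkl','rb'));print(k,proj(s,[f.x[0]/1e3,f.x[1]/1e3,.1445]))
# mill housing top corner line (h=.09): rows in crop
A=ray(c,130+60/2.6,12/2.6,.09);B=ray(c,130+590/2.6,60/2.6,.09);print('yaw',np.degrees(np.arctan2(*(B-A)[[1,0]])))
```

```text
[488.72594956 176.33708212] [0.27 0.06 0.14 0.17 0.02 0.28]
[488.72644172 176.33766755  50.15572379] [ 0.12 -0.1  -0.02  0.01 -0.14  0.12]
[113.1  98.6 352.5 338.2 218.3 232.9]
[105.85848082 345.35726778 225.63658708] [105.85848082 105.35726778 105.63658708]
[ 211   43  105  107 2543] ((488.6867370605469, 176.53927612304688), 40.65033721923828)
top0 [175.55772391 225.37452778]
side0 [239.34797323 259.07584362]
yaw -2.2496262618616054
```

Call:
arm_command(
  motion=[
    [0.06,-0.54,0,-0.138],
    [0.06,-0.54,0,-0.138],
    [0.06,-0.54,0,-0.138],
    [0.06,-0.54,0,-0.138],
    [0.06,-0.54,0,-0.138],
  ],
)

```text
clock: 4.57
tool_pos: [0.5003, -0.0028, 0.2339]
eef_rot: [3.042, -0.785, -0.0]
wrist_force: [0.2, 0.8, 0.3]
gripper_width: 1.0
```

Call:
arm_command(
  motion=[
    [0.06,-0.54,0,-0.138],
    [0.06,-0.54,0,-0.138],
    [0.06,-0.54,0,-0.138],
    [0.06,-0.54,0,-0.138],
    [0.06,-0.54,0,-0.138],
  ],
)

```text
clock: 4.98
tool_pos: [0.5122, -0.111, 0.2339]
eef_rot: [2.721, -1.571, -0.0]
wrist_force: [0.1, 0.3, -0.6]
gripper_width: 1.002
```

Call:
arm_command(
  motion=[
    [0.06,-0.54,0,-0.138],
    [0.06,-0.54,0,-0.138],
    [0.06,-0.54,0,-0.138],
    [0.06,-0.54,0,-0.138],
    [0.06,-0.54,0,-0.138],
  ],
)

```text
clock: 5.4
tool_pos: [0.5241, -0.219, 0.2338]
eef_rot: [2.201, -2.242, -0.0]
wrist_force: [0.3, -0.3, -0.6]
gripper_width: 1.001
```

Call:
arm_command(
  motion=[
    [0,0,-0.7,0],
    [0,0,-0.7,0],
    [0,0,-0.7,0],
    [0,0,-0.7,0],
    [0,0,0,0],
  ],
)

```text
clock: 5.82
tool_pos: [0.5214, -0.2166, 0.1172]
eef_rot: [2.205, -2.234, -0.01]
wrist_force: [-1.4, 0.6, -0.9]
gripper_width: 1.002
```

Run:
```python
from h import *
c=cam('wrist','w5.png');o=robot.get_obs()
print(o['clock'],o['q'],o['tool_pos'],o['eef_rot'],o['wrist_force'])
```

```text
5.8667 [-4.34826451e-01  3.07793666e-01  2.04367308e+00 -1.19970470e-05
  7.95049441e-01  1.14888176e+00] [ 0.52264131 -0.217066    0.11984557] [ 2.20584284 -2.23449108 -0.00723749] [-0.63042981 -0.84696847  0.83429678]
```

View pics/w5.png

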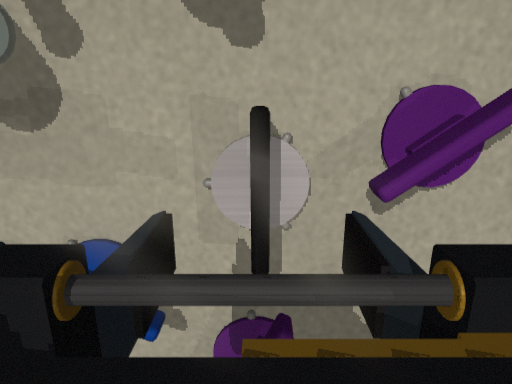

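The handle runs vertically at column 260, midway between the fingers (173 and 345). I'll lower and grip.

Call:
arm_command(
  motion=[
    [0,0,-0.6,0],
    [0,0,-0.6,0],
    [0,0,-0.6,0],
    [0,0,-0.5,0],
    [0,0,-0.22,0],
  ],
)

```text
clock: 6.28
tool_pos: [0.5244, -0.2176, 0.0207]
eef_rot: [2.207, -2.235, -0.001]
wrist_force: [-0.3, -0.4, 0.5]
gripper_width: 1.002
```

Call:
arm_command(
  motion=[
    [0,0,0,0],
    [0,0,0,0],
    [0,0,0,0],
    [0,0,0,0],
    [0,0,0,0],
  ],
  hand=0.5,
)

```text
clock: 6.7
tool_pos: [0.5251, -0.2177, 0.0223]
eef_rot: [-2.207, 2.235, -0.003]
wrist_force: [-0.1, -0.6, -0.1]
gripper_width: 0.668
```

Run:
```python
from h import *
c=cam('wrist','w6.png');o=robot.get_obs()
print(o['clock'],o['tool_pos'],o['eef_rot'],o['wrist_force'],o['gripper_width'])
```

```text
6.75 [ 0.52493861 -0.21763664  0.02206069] [-2.20744155e+00  2.23466351e+00 -1.93391557e-03] [-0.58633214  0.25542511 -0.23729108] 0.6239827270178445
```

View pics/w6.png

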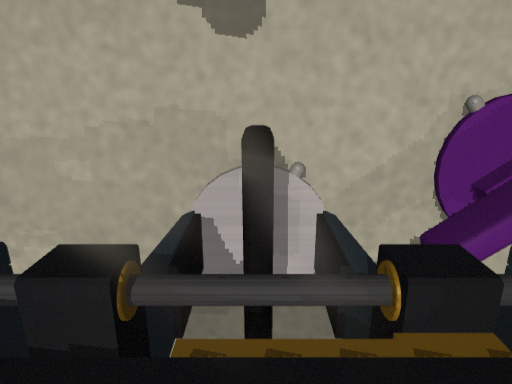

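Call:
arm_command(
  motion=[
    [0,0,0,0],
    [0,0,0,0],
    [0,0,0,0],
    [0,0,0,0],
    [0,0,0,0],
  ],
  hand=1,
)

```text
clock: 7.17
tool_pos: [0.5244, -0.2174, 0.0211]
eef_rot: [2.208, -2.235, -0.0]
wrist_force: [0.4, -1.6, -0.8]
gripper_width: 0.26
```

Call:
arm_command(
  motion=[
    [0,0,0,0],
    [0,0,0,0],
    [0,0,0,0],
    [0,0,0,0],
    [0,0,0,0],
  ],
)

```text
clock: 7.58
tool_pos: [0.5244, -0.2174, 0.0211]
eef_rot: [-2.208, 2.235, 0.0]
wrist_force: [0.8, 0.5, -2.0]
gripper_width: 0.155
```

Run:
```python
from h import *
c=cam('wrist','w7.png');o=robot.get_obs()
print(o['clock'],o['tool_pos'],o['eef_rot'],o['wrist_force'],o['gripper_width'])
print(proj(c,o['tool_pos']+np.array([.065,0,.028])),proj(c,o['tool_pos']+np.array([.065,0,.021])))
print(ray(c,258,124,.05),ray(c,258,128,.05))
a=cv2.resize(c['image'][100:240,180:340,::-1],None,fx=5,fy=4,interpolation=cv2.INTER_CUBIC);cv2.imwrite('pics/w7b.png',a)
```

```text
7.6333 [ 0.52441709 -0.21741871  0.02110098] [ 2.20777122e+00 -2.23500474e+00 -6.38349463e-05] [ 0.15216196 -0.23282381 -1.45043707] 0.1489305547201124
[255.61521821 124.8826555 ] [255.73458286 123.14795249]
[ 0.58985841 -0.21840645  0.05      ] [ 0.58823648 -0.21838832  0.05      ]
```

View pics/w7b.png

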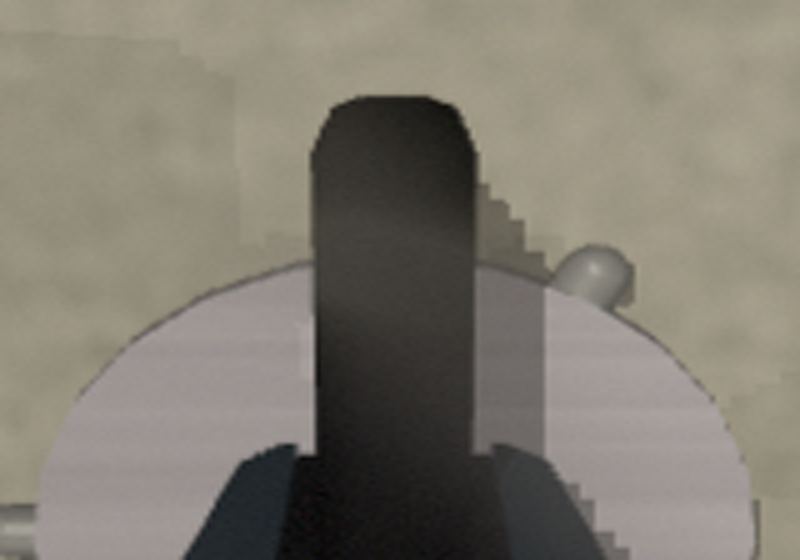

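The lid is gripped: opening is 0.149 of the range, about 14 mm, and the handle is centred. Now I'll lift and carry it.

Call:
arm_command(
  motion=[
    [0,0,0.2,0],
    [0,0,0.5,0],
    [0,0,1,0],
    [0,0,1,0],
    [0,0,1,0],
  ],
)

```text
clock: 8.05
tool_pos: [0.5237, -0.2171, 0.1709]
eef_rot: [2.208, -2.235, -0.002]
wrist_force: [0.9, -0.3, -2.8]
gripper_width: 0.152
```

Call:
arm_command(
  motion=[
    [0,0.2,0.5,0],
    [-0.06,0.4,0.3,0.024],
    [-0.06,0.65,0,0.024],
    [-0.06,0.65,0,0.024],
    [-0.06,0.65,0,0.024],
  ],
)

```text
clock: 8.47
tool_pos: [0.5143, -0.1144, 0.2018]
eef_rot: [-2.291, 2.15, -0.001]
wrist_force: [-0.2, -0.4, -2.6]
gripper_width: 0.15
```

Call:
arm_command(
  motion=[
    [-0.06,0.7,0,0.024],
    [-0.06,0.7,0,0.024],
    [-0.06,0.7,0,0.024],
    [-0.06,0.7,0,0.024],
    [-0.06,0.7,0,0.024],
  ],
)

```text
clock: 8.88
tool_pos: [0.5022, 0.0259, 0.2015]
eef_rot: [-2.39, 2.039, -0.0]
wrist_force: [0.5, -0.1, -1.8]
gripper_width: 0.156
```

Call:
arm_command(
  motion=[
    [-0.06,0.7,0,0.024],
    [-0.06,0.7,0,0.024],
    [-0.06,0.7,0,0.024],
    [-0.06,0.7,0,0.024],
    [-0.06,0.7,0,0.024],
  ],
)

```text
clock: 9.3
tool_pos: [0.4902, 0.1659, 0.2015]
eef_rot: [2.484, -1.924, -0.0]
wrist_force: [0.3, 0.1, -3.2]
gripper_width: 0.151
```

Call:
arm_command(
  motion=[
    [-0.06,0.25,0,0.024],
    [0,0,0,0],
    [0,0,0,0],
    [0,0,0,0],
    [0,0,0,0],
  ],
)

```text
clock: 9.72
tool_pos: [0.4885, 0.1736, 0.2012]
eef_rot: [2.499, -1.903, -0.0]
wrist_force: [-0.2, -0.7, -3.3]
gripper_width: 0.153
```

Run:
```python
from h import *
c=cam('wrist','w8.png');o=robot.get_obs()
print(o['clock'],o['q'],o['tool_pos'],o['eef_rot'],o['wrist_force'],o['ft_torque'],o['gripper_width'])
a=o['eef_rot'];print(np.degrees(2*np.arctan2(a[1],a[0]))+90)
```

```text
9.7667 [ 2.96677439e-01  1.08954865e-01  2.10582058e+00 -8.70472250e-05
  9.26874137e-01  1.59840963e+00] [0.48853466 0.17368963 0.2011929 ] [ 2.49930404e+00 -1.90329660e+00  3.65909333e-05] [ 0.30156968 -0.37214462 -2.93798862] [-0.02870633 -0.0458292   0.01843611] 0.15298800459549072
15.419233682039035
```

View pics/w8.png

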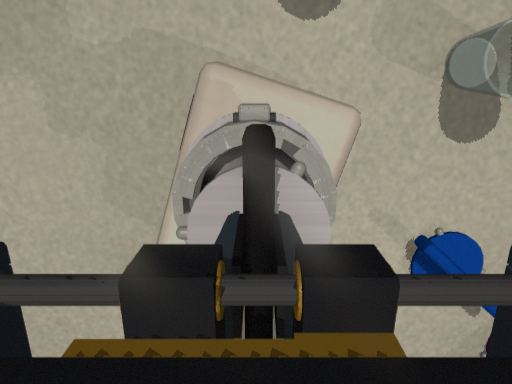

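Call:
arm_command(
  motion=[
    [-0.025,0.06,-0.2,0.004],
    [0,0,-0.2,0],
    [0,0,-0.2,0],
    [0,0,-0.13,0],
    [0,0,0,0],
  ],
)

```text
clock: 10.18
tool_pos: [0.4866, 0.1766, 0.1702]
eef_rot: [2.502, -1.897, -0.002]
wrist_force: [0.1, 0.1, -3.3]
gripper_width: 0.15
```

Run:
```python
from h import *
c=cam('wrist','w9.png');o=robot.get_obs()
s=cam('side','s9.png');o=robot.get_obs()
print(o['clock'],o['tool_pos'],o['wrist_force'],o['ft_torque'])
a=o['eef_rot'];print(np.degrees(2*np.arctan2(a[1],a[0]))+90)
a=cv2.resize(c['image'][80:300,140:380,::-1],None,fx=3.2,fy=2.6,interpolation=cv2.INTER_CUBIC);cv2.imwrite('pics/w9b.png',a)
a=cv2.resize(s['image'][190:330,170:320,::-1],None,fx=4.2,fy=4.2,interpolation=cv2.INTER_CUBIC);cv2.imwrite('pics/s9b.png',a)
```

```text
10.2833 [0.48729546 0.1769227  0.17155636] [-0.87987356 -0.06023893 -2.28985275] [0.00902905 0.00412613 0.01660285]
15.676376439040467
```

View pics/w9b.png

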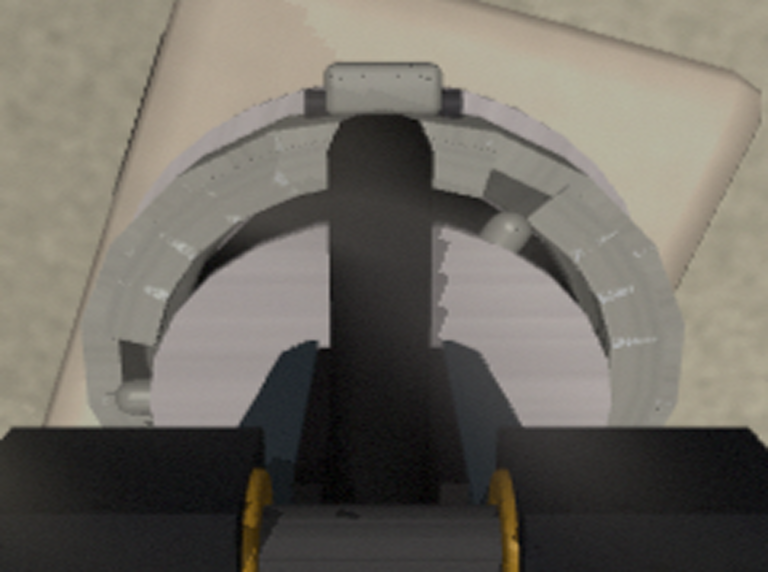

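View pics/s9b.png

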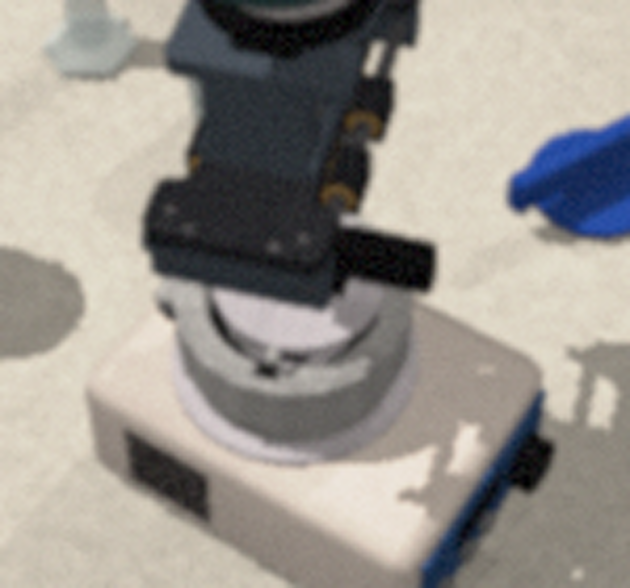

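The lugs line up with the gaps in the wrist view. I'll lower gently while watching the force.

Call:
arm_command(
  motion=[
    [0,-0.01,-0.03,0],
    [0,0,-0.03,0],
    [0,0,-0.03,0],
    [0,0,-0.03,0],
    [0,0,-0.03,0],
  ],
)

```text
clock: 10.7
tool_pos: [0.4875, 0.1766, 0.1659]
eef_rot: [-2.504, 1.897, -0.0]
wrist_force: [-1.3, 0.4, -3.1]
gripper_width: 0.153
```

Call:
arm_command(
  motion=[
    [0,0,-0.02,0],
    [0,0,-0.02,0],
    [0,0,-0.02,0],
    [0,0,0,0],
    [0,0,0,0],
  ],
)

```text
clock: 11.12
tool_pos: [0.4875, 0.1766, 0.1635]
eef_rot: [-2.504, 1.898, -0.0]
wrist_force: [-0.0, 0.2, -2.7]
gripper_width: 0.153
```

Call:
arm_command(
  motion=[
    [0,0,-0.02,0],
    [0,0,-0.02,0],
    [0,0,-0.02,0],
    [0,0,0,0],
    [0,0,0,0],
  ],
)

```text
clock: 11.53
tool_pos: [0.4882, 0.1768, 0.1614]
eef_rot: [-2.502, 1.897, -0.002]
wrist_force: [5.1, 2.7, -2.7]
gripper_width: 0.15
```

Call:
arm_command(
  motion=[
    [0,0,-0.02,0],
    [0,0,-0.02,0],
    [0,0,-0.02,0],
    [0,0,0,0],
    [0,0,0,0],
  ],
)

```text
clock: 11.95
tool_pos: [0.4886, 0.1769, 0.1591]
eef_rot: [-2.502, 1.897, -0.002]
wrist_force: [7.6, 3.2, -3.1]
gripper_width: 0.153
```

Call:
arm_command(
  motion=[
    [0,0,-0.02,0],
    [0,0,-0.02,0],
    [0,0,-0.02,0],
    [0,0,0,0],
    [0,0,0,0],
  ],
)

```text
clock: 12.37
tool_pos: [0.4886, 0.1769, 0.1567]
eef_rot: [-2.502, 1.896, -0.003]
wrist_force: [6.3, 0.8, -4.1]
gripper_width: 0.152
```

Run:
```python
from h import *
o=robot.get_obs()
print(o['clock'],o['tool_pos'],o['wrist_force'],o['ft_torque'])
```

```text
12.3667 [0.48856691 0.17688793 0.15670113] [ 6.34795893  0.75811084 -4.14124569] [ 0.33446804 -1.49981166 -0.14069923]
```

The lid is going in with a sideways contact force along +x, so I'll ease it toward +x.

Call:
arm_command(
  motion=[
    [0.02,0.005,0,0],
    [0.015,0.0,0,0],
    [0,0,0,0],
    [0,0,0,0],
    [0,0,0,0],
  ],
)

```text
clock: 12.78
tool_pos: [0.4888, 0.1768, 0.1563]
eef_rot: [2.504, -1.898, -0.0]
wrist_force: [2.6, 0.3, -4.2]
gripper_width: 0.153
```

Run:
```python
from h import *
o=robot.get_obs()
print(o['clock'],o['tool_pos'],o['wrist_force'],o['ft_torque'])
```

```text
12.7833 [0.48878508 0.1767669  0.1562564 ] [ 2.56096436  0.3166662  -4.23587886] [ 0.08534866 -0.64084301 -0.03371608]
```

Call:
arm_command(
  motion=[
    [0.02,0,0,0],
    [0,0.0,-0.02,0],
    [0,0,-0.02,0],
    [0,0,-0.02,0],
    [0,0,0,0],
  ],
)

```text
clock: 13.2
tool_pos: [0.4893, 0.1767, 0.1536]
eef_rot: [2.503, -1.897, -0.001]
wrist_force: [-0.8, 0.6, -2.8]
gripper_width: 0.147
```

Call:
arm_command(
  motion=[
    [0.0,0,0,0],
    [0,0.0,-0.02,0],
    [0,0,-0.02,0],
    [0,0,-0.02,0],
    [0,0,0,0],
  ],
)

```text
clock: 13.62
tool_pos: [0.4895, 0.1768, 0.1513]
eef_rot: [2.504, -1.898, -0.0]
wrist_force: [-0.2, 0.1, -2.2]
gripper_width: 0.151
```

Run:
```python
from h import *
o=robot.get_obs()
print(o['clock'],o['tool_pos'],o['wrist_force'],o['ft_torque'])
```

```text
13.6167 [0.48953027 0.17675951 0.15134865] [-0.18948175  0.08585967 -2.21048118] [ 0.03916657  0.01833308 -0.00800234]
```

Call:
arm_command(
  motion=[
    [0.0,0,-0.01,0],
    [0,0.0,-0.01,0],
    [0,0,0,0],
    [0,0,0,0],
    [0,0,0,0],
  ],
)

```text
clock: 14.03
tool_pos: [0.4898, 0.1769, 0.151]
eef_rot: [-2.503, 1.897, -0.0]
wrist_force: [0.2, -0.3, 1.7]
gripper_width: 0.154
```

Run:
```python
from h import *
o=robot.get_obs()
print(o['clock'],o['tool_pos'],o['wrist_force'],o['ft_torque'])
```

```text
14.0333 [0.48984366 0.1768506  0.15096732] [ 0.1798271  -0.32756951  1.6841777 ] [ 0.00771717  0.10506292 -0.01871561]
```

The lid is seated on the seal: TCP at 0.151, so the lid origin is at about 0.130, with light contact. Now I'll turn it clockwise.

Call:
arm_command(
  motion=[
    [0,0,0,-0.04],
    [0,0,0,-0.04],
    [0,0,0,-0.04],
    [0,0,0,-0.04],
    [0,0,0,-0.04],
  ],
)

```text
clock: 14.45
tool_pos: [0.4899, 0.1769, 0.151]
eef_rot: [-2.345, 2.09, -0.001]
wrist_force: [0.1, -1.2, 1.7]
gripper_width: 0.152
```

```bash
cat > st.py <<'E'
from h import *
o=robot.get_obs();a=o['eef_rot']
print(o['clock'],o['tool_pos'].round(4),o['wrist_force'].round(1),o['ft_torque'].round(2),'yaw',round((np.degrees(2*np.arctan2(a[1],a[0]))+90+180)%360-180,2),o['gripper_width'].round(3),o['q'][5].round(2))
E
python3 st.py
```

```text
Traceback (most recent call last):
  File "st.py", line 3, in <module>
    print(o['clock'],o['tool_pos'].round(4),o['wrist_force'].round(1),o['ft_torque'].round(2),'yaw',round((np.degrees(2*np.arctan2(a[1],a[0]))+90+180)%360-180,2),o['gripper_width'].round(3),o['q'][5].round(2))
                                                                                                                                                                  ^^^^^^^^^^^^^^^^^^^^^^^^
AttributeError: 'float' object has no attribute 'round'
```

```bash
sed -i "s/o\['gripper_width'\].round(3)/round(o['gripper_width'],3)/" st.py; python3 st.py
```

```text
14.45 [0.4899 0.1769 0.151 ] [ 0.1 -1.2  1.7] [ 0.06  0.07 -0.03] yaw 6.59 0.152 1.76
```

Call:
arm_command(
  motion=[
    [0,0,0,-0.04],
    [0,0,0,-0.04],
    [0,0,0,-0.04],
    [0,0,-0.005,-0.04],
    [0,0,-0.005,-0.04],
  ],
)

```text
clock: 14.87
tool_pos: [0.49, 0.1769, 0.1506]
eef_rot: [-2.174, 2.267, -0.001]
wrist_force: [0.1, 0.2, 3.3]
gripper_width: 0.152
```

```bash
python3 st.py
```

```text
14.8667 [0.49   0.1769 0.1506] [0.1 0.2 3.3] [-0.01  0.07 -0.01] yaw -2.41 0.152 1.91
```

Call:
arm_command(
  motion=[
    [0,0,-0.005,-0.04],
    [0,0,-0.005,-0.04],
    [0,0,-0.005,-0.04],
    [0,0,-0.005,-0.04],
    [0,0,-0.005,-0.04],
  ],
)

```text
clock: 15.28
tool_pos: [0.4903, 0.177, 0.15]
eef_rot: [-1.989, 2.43, -0.001]
wrist_force: [0.5, 0.4, 7.0]
gripper_width: 0.153
```

```bash
python3 st.py
```

```text
15.2833 [0.4903 0.177  0.15  ] [0.5 0.4 7. ] [0.06 0.17 0.02] yaw -11.4 0.153 2.07
```

Call:
arm_command(
  motion=[
    [0,0,-0.005,-0.04],
    [0,0,-0.005,-0.04],
    [0,0,-0.005,-0.04],
    [0,0,-0.005,-0.04],
    [0,0,-0.005,-0.04],
  ],
)

```text
clock: 15.7
tool_pos: [0.4906, 0.1771, 0.1492]
eef_rot: [-1.792, 2.578, -0.001]
wrist_force: [-0.1, 1.2, 9.7]
gripper_width: 0.147
```

```bash
python3 st.py
```

```text
15.7 [0.4906 0.1771 0.1492] [-0.1  1.2  9.7] [-0.02  0.21  0.1 ] yaw -20.4 0.147 2.23
```

Call:
arm_command(
  motion=[
    [0,0,-0.002,-0.04],
    [0,0,-0.002,-0.04],
    [0,0,-0.002,-0.04],
    [0,0,-0.002,-0.03],
    [0,0,-0.002,-0.02],
  ],
)

```text
clock: 16.12
tool_pos: [0.4905, 0.177, 0.1488]
eef_rot: [-1.616, 2.692, -0.001]
wrist_force: [0.5, 0.5, 8.7]
gripper_width: 0.153
```

```bash
python3 st.py
```

```text
16.1167 [0.4905 0.177  0.1488] [0.5 0.5 8.7] [-0.02  0.16  0.1 ] yaw -28.04 0.153 2.36
```

Call:
arm_command(
  motion=[
    [0,0,-0.002,-0.03],
    [0,0,-0.002,-0.03],
    [0,0,-0.002,-0.03],
    [0,0,-0.002,-0.03],
    [0,0,0,-0.02],
  ],
)

```text
clock: 16.53
tool_pos: [0.4903, 0.177, 0.1483]
eef_rot: [-1.466, 2.777, -0.001]
wrist_force: [-0.5, -1.4, 7.7]
gripper_width: 0.152
```

```bash
python3 st.py
```

```text
16.5333 [0.4903 0.177  0.1483] [-0.5 -1.4  7.7] [-0.32  0.18  0.31] yaw -34.33 0.152 2.47
```

Call:
arm_command(
  motion=[
    [0,0,0,-0.02],
    [0,0,0,-0.02],
    [0,0,0,-0.02],
    [0,0,0,0],
    [0,0,0,0],
  ],
)

```text
clock: 16.95
tool_pos: [0.4901, 0.1762, 0.1483]
eef_rot: [-1.405, 2.81, -0.002]
wrist_force: [-2.0, -9.0, 11.0]
gripper_width: 0.153
```

```bash
python3 st.py
```

```text
16.95 [0.4901 0.1762 0.1483] [-2. -9. 11.] [-1.37  0.49  0.88] yaw -36.87 0.153 2.52
```

Torque is rising at about 52.5° of turn, so it has reached the stop. I'll relieve the sideways force and nudge once more to confirm.

Call:
arm_command(
  motion=[
    [0,-0.02,0,0],
    [0,-0.015,0,-0.02],
    [0,0,0,-0.02],
    [0,0,0,0],
    [0,0,0,0],
  ],
)

```text
clock: 17.37
tool_pos: [0.4902, 0.1756, 0.1483]
eef_rot: [-1.36, 2.831, -0.001]
wrist_force: [-2.5, 0.6, 7.7]
gripper_width: 0.16
```

```bash
python3 st.py
```

```text
17.3667 [0.4902 0.1756 0.1483] [-2.5  0.6  7.7] [0.28 0.46 0.99] yaw -38.69 0.16 2.55
```

Call:
arm_command(
  motion=[
    [0,0,0,-0.03],
    [0,0,0,-0.02],
    [0,0,0,0],
    [0,0,0,0],
    [0,0,0,0],
  ],
)

```text
clock: 17.78
tool_pos: [0.4904, 0.1755, 0.1483]
eef_rot: [-1.304, 2.857, -0.001]
wrist_force: [-0.4, -1.7, 7.9]
gripper_width: 0.173
```

```bash
python3 st.py
```

```text
17.7833 [0.4904 0.1755 0.1483] [-0.4 -1.7  7.9] [-0.06  0.11  1.02] yaw -40.92 0.173 2.58
```

The jaws are now twisting open on the bar (0.153 to 0.173) while the lid stays put, so it is hard against its stops. I'll relax the twist and release.

Call:
arm_command(
  motion=[
    [0,0,0.005,0.03],
    [0,0,0.005,0.03],
    [0,0,0.005,0.015],
    [0,0,0.005,0],
    [0,0,0,0],
  ],
)

```text
clock: 18.2
tool_pos: [0.49, 0.1756, 0.1485]
eef_rot: [-1.385, 2.819, -0.0]
wrist_force: [4.4, 2.3, -1.0]
gripper_width: 0.158
```

```bash
python3 st.py
```

```text
18.2 [0.49   0.1756 0.1485] [ 4.4  2.3 -1. ] [ 0.57 -0.78  0.67] yaw -37.66 0.158 2.53
```

Call:
arm_command(
  motion=[
    [0,0,0,0],
    [0,0,0,0],
    [0,0,0,0],
    [0,0,0,0],
    [0,0,0,0],
  ],
  hand=0.5,
)

```text
clock: 18.62
tool_pos: [0.4894, 0.1753, 0.1483]
eef_rot: [1.385, -2.819, -0.0]
wrist_force: [0.6, 0.4, -0.0]
gripper_width: 0.482
```

Call:
arm_command(
  motion=[
    [0,0,0.1,0],
    [0,0,0.3,0],
    [0,0,0.8,0],
    [0,0,0.8,0],
    [0,0,0.8,0],
  ],
)

```text
clock: 19.03
tool_pos: [0.4893, 0.1753, 0.2627]
eef_rot: [1.386, -2.819, -0.0]
wrist_force: [0.4, -0.2, 0.5]
gripper_width: 0.499
```

Call:
arm_command(
  motion=[
    [0,-0.8,0,0],
    [0,-0.8,0,0],
    [0,-0.8,0,0],
    [0,-0.8,0,0],
    [0,0,0,0],
  ],
)

```text
clock: 19.45
tool_pos: [0.4895, 0.0438, 0.2616]
eef_rot: [-1.382, 2.821, -0.002]
wrist_force: [-0.0, 1.2, 0.0]
gripper_width: 0.5
```

Call:
arm_command(
  motion=[
    [0,-0.6,0,0],
    [0,0,0,0],
    [0,0,0,0],
    [0,0,0,0],
    [0,0,0,0],
  ],
)

```text
clock: 19.87
tool_pos: [0.4897, 0.0241, 0.2608]
eef_rot: [-1.387, 2.819, -0.0]
wrist_force: [0.3, -0.4, -0.2]
gripper_width: 0.5
```

```bash
python3 st.py
python3 - <<'E'
from h import *
import pickle
out=[]
for n in ['top','side','wrist']:
    c=cam(n,n+'F.png');pickle.dump(c,open(n+'F.pkl','wb'));print(n,proj(c,[.4888,.1765,.15]))
E
```

```text
19.8667 [0.4897 0.0241 0.2608] [ 0.3 -0.4 -0.2] [ 0.11  0.   -0.01] yaw -37.61 0.5 2.23
top [175.0101254  225.18805882]
side [239.2353664 257.4665248]
wrist [127.93147138 282.22260706]
```

View pics/topF.png

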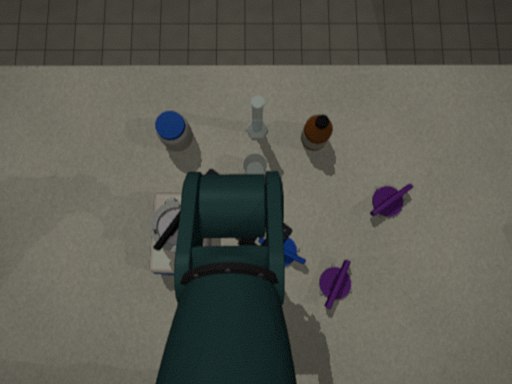

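View pics/sideF.png

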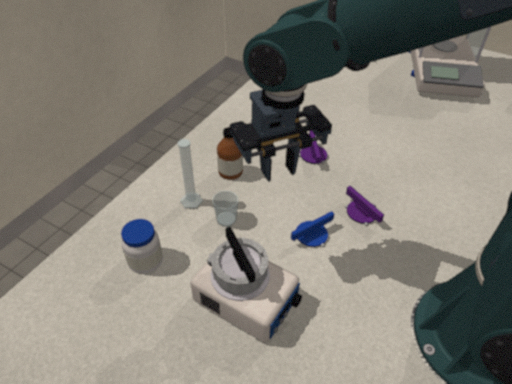

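View pics/wristF.png

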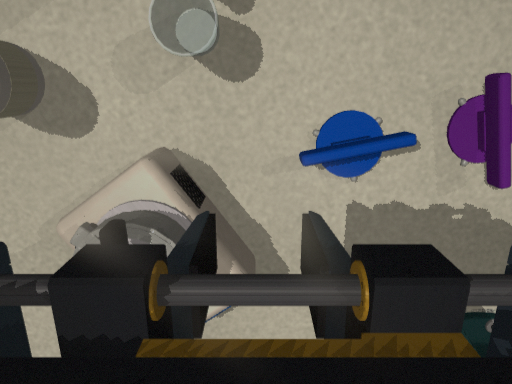

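The lid sits in the collar and everything else stands as before. I'll take one close check with the wrist camera.

Call:
arm_command(
  motion=[
    [-0.28,0.97,0,0],
    [-0.28,0.97,0,0],
    [-0.28,0.97,0,0],
    [-0.28,0.97,0,0],
    [-0.28,0.97,0,0],
  ],
)

```text
clock: 20.43
tool_pos: [0.4326, 0.2194, 0.2606]
eef_rot: [-1.386, 2.819, 0.0]
wrist_force: [0.5, 0.2, -0.3]
gripper_width: 0.502
```

Call:
arm_command(
  motion=[
    [0,0,0,0],
    [0,0,0,0],
    [0,0,0,0],
    [0,0,0,0],
    [0,0,0,0],
  ],
)

```text
clock: 20.85
tool_pos: [0.434, 0.2164, 0.2604]
eef_rot: [1.384, -2.82, 0.0]
wrist_force: [0.3, 0.1, 0.1]
gripper_width: 0.499
```

```bash
python3 st.py
python3 - <<'E'
from h import *
c=cam('wrist','wG.png')
a=cv2.resize(c['image'][:260,120:400,::-1],None,fx=2.5,fy=2.3,interpolation=cv2.INTER_CUBIC);cv2.imwrite('pics/wGb.png',a)
im=c['image']
m=(im.max(2)<60).astype(np.uint8);m[215:]=0
n,l,st,ce=cv2.connectedComponentsWithStats(m)
for k in 1+np.argsort(-st[1:,4])[:3]:
    ys,xs=np.nonzero(l==k);W=np.array([ray(c,x,y,.177)[:2]*1e3 for x,y in zip(xs,ys)]).astype(np.float32)
    r=cv2.minAreaRect(W);v=cv2.fitLine(W,cv2.DIST_HUBER,0,.01,.01).ravel();print(st[k],r,np.degrees(np.arctan2(v[1],v[0])))
E
```

```text
20.85 [0.434  0.2164 0.2604] [0.3 0.1 0.1] [ 0.09 -0.01  0.  ] yaw -37.74 0.499 2.64
[ 243    6   24  151 2810] ((499.2094421386719, 168.35202026367188), (13.931731224060059, 101.71519470214844), 54.42018508911133) -35.211937
[418   0  66  37 191] ((452.2301940917969, 38.17353820800781), (42.83192825317383, 19.769182205200195), 62.403839111328125) 64.69018
[334 163  24  17 146] ((406.4457092285156, 152.48806762695312), (19.70928382873535, 4.902535915374756), 88.0520248413086) 86.317856
```

View pics/wGb.png

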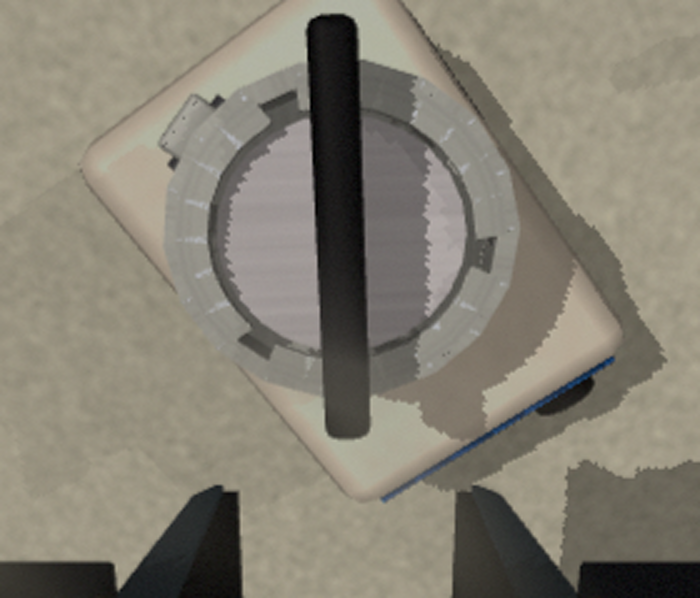

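The handle is at yaw of about -35.4°, roughly 51° clockwise from the gap centre. That agrees with where the stop was felt, and the robot is clear, so I'm handing in.

```bash
python3 -c "
from cell import robot
print(robot.finish_job())"
```

```text
the job is handed in; nothing more can be done
None
```

The mill is closed. I set the lid through the collar gaps onto the seal, turned it clockwise to its stops, let go and handed the job in at about 21 s.

- **Collar:** The wrist camera showed the gap pattern at a yaw of about 15.6°. I lined the lid up to that before lowering it.
- **Seating:** On the way down the collar pushed the lid sideways with up to about 8 N. I shifted the lid about 2 mm in +x and it went on to the seal with light contact, its origin at about 130 mm.
- **Turning:** The torque stayed under about 0.3 N m on the ramps and then rose to about 1.0 N m. The jaws began to twist on the handle while the lid stayed put, so it was against its stops. I pressed down with up to about 10 N, and about 11 N at the stop.

**Last checks:**
- **Height:** The lid's origin is at about 127.2 mm, from the tool height and the grip offset. The target is 127 ± 0.5 mm.
- **Angle:** The handle sits at a yaw of about -35.4°, roughly 51° from mid-gap against the stated 52° or so. That is within my measuring error, but I did not re-grip to feel the stop a second time.
- **Bystanders:** The glassware, bottle, jar and look-alikes show no visible change, though the arm partly hid the beaker and one look-alike in the top view.
- **Camera offset:** I had shifted the collar position about 1 mm for a suspected camera error. The contact forces showed that correction was wrong.

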